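Dock a battery pack under its leaf spring

TASK

Put the battery pack that waits in the charging dock on charge: with the fingertips press it down hard on its sprung pad and, keeping it pressed, slide it under the bridge and the leaf spring until it is fully home against the charger body, then take the fingers away so that the pad springs up behind it. Only press and push the pack, never lift it, and leave everything else on the table where it is.

Things in the scene. Friction and masses are not known exactly. Their poses are not given: they have to be found in the camera images.
- dock: Grey charging dock fixed to the table, yaw varies: an open channel along its own +x. Origin on the table under the centre of the waiting pack (pack within 3 mm of it in x); z up. Channel 60 mm wide, floor 16 above the table, between rails (7 thick, tops 30 above the table); near wall inner face at x = -64, top at 30.
- bridge (a point): Mid underside of the bridge bar that crosses the channel at dock x = 66 to 76 mm: underside 35, top 45 above the table. A raised pack cannot pass under it; one pressed fully down passes with 3 to spare.
- stop (a point): End stop: middle of the near face of the charger body, at dock x = 134 mm, 24 above the table. The charger body is a grey box 110 wide, 62 long, 50 high. Home, the pack's +x end touches it and the pack's origin is at dock x = 74.
- pack: Flat black battery pack, 0.13 to 0.25 kg, loose in the channel, 120 x 56 x 16 mm, origin at the centre of its underside, its x along the slide. A thumb rib crosses its top at x = -22 to -16 (48 wide, 6.7 high). It waits on the raised pad, underside 24 above the table (top 40); pressed fully down, underside 16 (top 32). Three brass contacts on top near the +x end.
- thumb (a point): Pressing place on the pack: middle of the flat area of its top behind the rib (pack x = -60 to -22 mm; this point at x = -38, 16 above the underside). A finger pressing here pushes the rib forward as it slides. When the pack is home, the rib is still 8 mm short of the bridge.
- pad (a joint): White sprung pad in the channel floor under the waiting pack, dock x = -50 to +8 mm, 54 wide. In m: 0 raised (top 24 mm above the table), 0.008 pressed level with the floor. Pushes up with 6 N raised, 12 N pressed down. Once the pack's origin is past dock x = 68 and it is let go, the pad springs up behind it and keeps it from coming back.
- leaf (a joint): Steel leaf spring, 30 mm wide, hinged under the bridge at dock x = 74, sloping down in +x to a rounded tip at x = 110. In rad: 0 at rest (tip 26 mm above the table), about 0.16 with the pressed-down pack under it, then pressing on it with about 6 N.
- spare_pack: Bystander: a second pack of the same shape lying on the table beside the dock, origin at the centre of its underside.
- tape_roll: Bystander: roll of yellow tape lying flat, 90 across, 20 high, origin at the centre of its underside.
- glue_stick: Bystander: standing glue stick, 27 across, 88 high, origin at the centre of its underside.
- eraser: Bystander: white eraser, 45 x 22 x 13, origin at the centre of its underside.
- wheel_spool: Bystander: wooden model wheel spool, 40 across, 30 high, origin at the centre of its underside.
- scissors: Bystander: scissors with blue handles lying flat, about 170 long, 8 high, origin at the pivot on the underside.
- pencil_cup: Bystander: grey cup, 72 across, 95 high, origin at the centre of its underside.
Mind the look-alikes: they are no part of the job. What is shaped like the pack but orange is not meant.

How it is judged:
On the way, in this order (a step that is already met when the one before it is completed fails the run):
1. the pack is pressed down on its pad before it goes under the leaf spring (value of joint pad above 0.0065 m and x of pack in the frame of dock below 0.035 m), for 0.1 s.
2. the pack, held down, lifts the leaf spring and passes under it (value of joint leaf above 0.1 rad and value of joint pad above 0.005 m and x of pack in the frame of dock above 0.045 m), for 0.05 s.
At the end, for the whole second after the job is handed in: The pack lies flat on the channel floor (within 2.5 mm and 0.05 rad), within 4 mm of the end stop, under the lifted leaf spring, at rest, and the pad has sprung up behind it (within 2 mm of fully raised) (x of pack in the frame of dock above 0.07 m and z of pack in the frame of dock below 0.0185 m and angle between pack's own z axis and vertical below 0.05 rad and value of joint leaf above 0.1 rad and value of joint pad below 0.002 m and linear speed of pack below 0.01 m/s); the robot touches nothing.
It fails at once if the pack is lifted or carried (more than 15 mm above where it waits) or tipped (z of pack in the frame of dock above 0.039 m or angle between pack's own z axis and vertical above 0.35 rad).
It fails at once if a bystander is moved by more than 25 mm (distance of any of spare_pack, tape_roll, glue_stick, eraser, wheel_spool, scissors, pencil_cup from where it was at the start of the episode above 0.025 m).
It also fails if it takes over 37 s, if anything falls off the work surface, if the arm or the gripper's body presses on something with over 40 N, if the wrist force passes 120 N, or if a joint passes its speed limit or range.

ROBOT

A 6-joint arm with a two-finger parallel gripper is mounted at the origin on the work surface. World frame = base frame: x ahead of the robot, y to its left, z up, the work surface at z = 0. Lengths are in m, angles in rad, forces in N, time in s.
With the tool pointing down it reaches from about 0.25 to 0.775 m from the base axis. Payload 4 kg.
Tool frame: the origin (TCP) lies at the very end of the fingers, on their centre line; the grasp point (between the pads) lies 19 mm behind it (r.pinch_z is the distance from the TCP to the grasp point, in m); z points along the fingers, y is the line along which they close (so a half turn about z gives the same grasp; the last joint's range is limited). The gripper opens to 85 mm and grips with 20 to 120 N. Pads are 22 mm wide; open, the fingers measure 114 mm over their backs; the gripper's body (76 mm by 85 mm) begins 54 mm behind the grasp point. The pads swing forward as they close: fully open they stand 13 mm farther back than shut.
Start: joints at [1.219, 0.087, 1.371, -0, 1.684, -0.103], TCP at [0.135, 0.533, 0.231] pointing down, gripper open.
Joint ranges: [-3.1, 3.1], [-0.76, 2.03], [0.27, 2.55], [-1.08, 4.22], [0.17, 2.65], [-2.57, 2.57]. Speed limits (rad/s): [2.79, 2.79, 3.14, 3.14, 3.14, 3.14].

INTERFACE

Orientations are given as a rotation vector (axis times angle).
In Python, from station import r gives the robot as it stands.
- The arm moves only by the shell command python3 -m creep 'ROWS'. ROWS is JSON, one flat list of numbers, 5 for each row, row after row: the shift along the world's x, y, z in cm, then the turn about the world's z in rad, then the closure, from 0 (fully open) to 1 (shut). In form: [x, y, z, roll, gripper, x, y, z, roll, gripper, ...]. A call has 1 to 20 rows; each row is the pose to reach, as a shift and turn from the pose commanded when the call began; what a row does not reach only later rows make up. A row lasts 1/8 s, in which the tool goes at most 62.5 mm and 10.7 degrees, less where a joint would pass 70% of its speed; a pose out of reach is approached as far as the arm can. A call with a gripper value outside its range is refused whole. The fingers move at their own pace and stop on an object; the grip force is fixed at half the most. Time passes only in rows, so rows that repeat a pose let the fingers close. It gives the time, the measured TCP pose, the force, the opening and the grip force at its end, in the units of the state.
- r.sense(): the state, without advancing time (a new reading comes with each control period).
- r.capture(name): name is "scene" or "top" or "wrist"; returns a dict with "pixels" (384x512x3 uint8, blue, green, red), "camera_matrix" (3x3 intrinsics, pixels), "k1" (the pictures are not rectified: a ray, as slopes to the right and down, at radius r is drawn at 1 + k1 r^2 times it, then the intrinsics apply), "rvec" (rotation vector, rad) and "tvec" (3), from world to camera coordinates, as OpenCV has them; the wrist camera has in their place "tool_from_camera" (4x4, takes a point from camera to tool coordinates, whose origin is the TCP and whose axes are the flange's). Camera axes: x right, y down, z forward; pixel columns grow to the right and rows downward; lengths in m; the calibration is good to about 2 mm. A picture is of the moment at which its call begins: read the wrist's pose just before it. There is no depth.
- r.job_done(): hands the job in; it is judged then, once.
Trained networks look in a picture, given as the dict that the camera call returned (one of the last four; its "shot" number tells which), for a name from the list of things; names that differ only in an ending like _2 or _b are one class to them, and where a whole thing is asked for, a point or a joint stands for the part that bears it (a point fixed in the world has none). Each returns a list of dicts, best first, with "p" (0 to 1); they miss things now and then, are a little off and sometimes report something else, mostly with a low value. They report only what shows in the picture. A call takes as long as a camera call. They do not tell look-alikes from the thing itself.
- r.outline_of(picture, target): "mask" (384x512 bool, what is visible of it) and "uv" ([column, row] in pixels, amid what is visible of it).
The state is a dict: "time": time; "joints": joint angles; "joint_vel": joint speeds; "joint_torque": joint torques, N m; "position": TCP position; "orientation": TCP orientation; "ft_force": force on the tool from outside, world axes, zero at the start; "ft_torque": the same for the moment, N m; "gripper_width": finger opening in m; "grip_force": force on a finger pad.
Only numpy, scipy, OpenCV 4.12 (cv2) and the standard library are available. Lean on these libraries where they do the work, as an engineer would, in place of code of your own. Each camera call takes 0.05 s, during which the arm holds its last target. There are 200 camera calls.

## Working session

There is one attempt and no reset: what is moved stays moved. The work goes in short steps, Python scripts to look and compute and a shell command to move; the robot and the scene stay as the last step left them, time stands still between calls to the robot, and variables do not carry over. Pictures are saved under pics/ and viewed, at most 10 in all, crops included, and the job is handed in when it is done.

```bash
mkdir -p pics
python3 - <<'E'
from station import r
import cv2,numpy as np
s=r.sense();print(s['time'],s['position'],s['orientation'],s['gripper_width'])
a=r.capture('scene');b=r.capture('top')
for n,p in(('scene',a),('top',b)):
    cv2.imwrite(f'pics/{n}0.png',p['pixels'])
    for t in('dock','pack'):
        for o in r.outline_of(p,t):print(n,t,o['p'],o['uv'],o['mask'].sum())
E
```

```text
0.0 [0.13525656 0.53258703 0.23010715] [-0.38972789 -3.1168126   0.00347722] 0.0851600809893391
scene dock 0.94 [291.6, 223.1] 1890
scene pack 0.85 [228.4, 159.4] 497
scene pack 0.78 [287.5, 145.9] 406
scene pack 0.56 [266.8, 194.3] 563
top dock 0.73 [264.2, 139.8] 1861
top pack 0.89 [155.5, 193.9] 875
top pack 0.88 [206.0, 244.1] 901
top pack 0.86 [249.8, 177.0] 840
```

View pics/scene0.png

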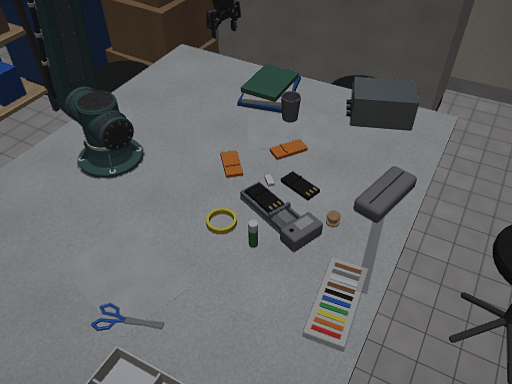

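View pics/top0.png

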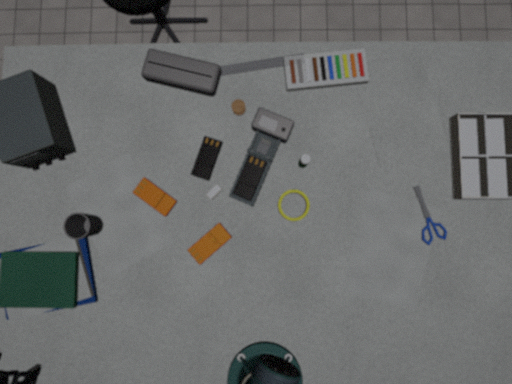

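The scene and top views both show the dock. The black pack sits in it at about top (250,177), with the charger at (272,124), the glue stick at (305,160) and the spare black pack at (207,158). Next I locate them in the world frame.

```bash
cat > h.py <<'E'
import cv2,numpy as np
from station import r
def Rt(p,s=None):
    "camera->world rotation and camera centre"
    if 'rvec' in p:
        R=cv2.Rodrigues(np.array(p['rvec'],float))[0];return R.T,-R.T@np.array(p['tvec'],float).ravel()
    T=np.array(p['tool_from_camera']);Rw=cv2.Rodrigues(np.array(s['orientation']))[0]
    return Rw@T[:3,:3],Rw@T[:3,3]+s['position']
def cam(p): return np.array(p['camera_matrix'],float),np.array([p['k1'],0,0,0,0],float)
def unproj(p,uv,z,s=None):
    K,D=cam(p);u=cv2.undistortPoints(np.array(uv,float).reshape(-1,1,2),K,D).reshape(-1,2)
    R,c=Rt(p,s);d=np.c_[u,np.ones(len(u))]@R.T
    return c+d*((z-c[2])/d[:,2])[:,None]
def proj(p,X,s=None):
    K,D=cam(p);R,c=Rt(p,s);Q=(np.array(X,float).reshape(-1,3)-c)@R
    return cv2.projectPoints(Q,np.zeros(3),np.zeros(3),K,D)[0].reshape(-1,2)
E
python3 - <<'E'
from h import *
for n in('top','scene'):
    p=r.capture(n)
    for t,z in(('pack',.036),('glue_stick',.044),('eraser',.013),('tape_roll',.01),('wheel_spool',.03)):
        for o in r.outline_of(p,t)[:3]:
            c=max(cv2.findContours(o['mask'].astype(np.uint8),0,1)[0],key=len).reshape(-1,2)
            X=unproj(p,c,z)[:,:2]
            (cx,w,a)=cv2.minAreaRect((X*1000).astype(np.float32));print(n,t,o['uv'],np.round(cx),np.round(w),round(a,1))
E
```

```text
top pack [248.0, 177.8] [560.  40.] [ 58. 120.] 68.2
top pack [208.7, 245.5] [378. 152.] [ 56. 118.] 40.7
top pack [154.0, 194.6] [508. 307.] [119.  57.] 54.5
top glue_stick [300.8, 162.6] [ 606. -110.] [24. 36.] 44.8
top eraser [216.9, 193.0] [523. 143.] [22. 42.] 45.1
top tape_roll [291.1, 216.0] [483. -83.] [84. 88.] 63.1
top wheel_spool [238.0, 104.8] [764.  73.] [41. 34.] 0.1
scene pack [286.5, 149.5] [523. 286.] [123.  70.] 52.3
scene pack [230.9, 162.0] [394. 129.] [ 56. 129.] 40.5
scene pack [266.4, 197.6] [559.  40.] [ 66. 122.] 67.2
scene glue_stick [254.8, 232.4] [ 605. -105.] [25. 99.] 29.2
scene tape_roll [219.0, 226.6] [485. -84.] [ 87. 112.] 30.3
scene wheel_spool [333.4, 216.8] [773.  62.] [40. 73.] 21.2
```

```bash
python3 -m creep '[39,-47.8,-3,-0.134,1,39,-47.8,-3,-0.134,1,39,-47.8,-3,-0.134,1,39,-47.8,-3,-0.134,1,39,-47.8,-3,-0.134,1,39,-47.8,-3,-0.134,1,39,-47.8,-3,-0.134,1,39,-47.8,-3,-0.134,1,39,-47.8,-3,-0.134,1,39,-47.8,-3,-0.134,1,39,-47.8,-3,-0.134,1,39,-47.8,-3,-0.134,1,39,-47.8,-3,-0.134,1,39,-47.8,-3,-0.134,1,39,-47.8,-3,-0.134,1,39,-47.8,-3,-0.134,1]'
python3 - <<'E'
from h import *
s=r.sense();print(s['time'],s['position'],s['orientation'],s['ft_force'])
p=r.capture('wrist');im=p['pixels'].copy()
for t in('pack','thumb'):
  for o in r.outline_of(p,t)[:3]:
    c=max(cv2.findContours(o['mask'].astype(np.uint8),0,1)[0],key=len).reshape(-1,2)
    q=cv2.minAreaRect((unproj(p,c,.04,s)[:,:2]*1000).astype(np.float32));print(t,o['p'],o['uv'],np.round(q[0],1),np.round(q[1]),round(q[2],1))
y=np.radians(-22);R=np.array([[np.cos(y),-np.sin(y)],[np.sin(y),np.cos(y)]])
for x in [(-60,-28,40),(-60,28,40),(60,28,40),(60,-28,40),(-22,-24,46.7),(-22,24,46.7),(-16,24,46.7),(-16,-24,46.7),(-64,-37,30),(-64,37,30)]:
    u=proj(p,np.r_[R@np.array(x[:2])+[560,40],x[2]]/1000,s)[0]
    if abs(u).max()<2000: cv2.circle(im,tuple(int(v) for v in u),2,(0,0,255),-1)
cv2.imwrite('pics/w1.png',im)
E
```

```text
time: 2.9
position: [0.5253, 0.0555, 0.2015]
orientation: [0.596, 3.084, 0.0]
ft_force: [-0.4, -0.1, -0.4]
gripper_width: 0.0003
grip_force: 0.0
2.9 [0.52528704 0.0554661  0.20151853] [5.96472126e-01 3.08409288e+00 2.15852187e-04] [-0.42321782 -0.06009877 -0.37635377]
pack 0.92 [255.2, 189.5] [544.9  46. ] [55. 90.] 68.1
pack 0.76 [282.7, 29.5] [394.2 136.1] [52. 80.] 39.8
pack 0.57 [455.4, 76.1] [505.1 293.6] [116.  54.] 54.1
thumb 0.95 [459.9, 74.5] [505.  293.3] [116.  54.] 54.5
thumb 0.71 [280.6, 30.8] [394.4 135.9] [53. 80.] 41.3
thumb 0.56 [252.4, 189.8] [544.6  46.1] [55. 90.] 67.0
```

View pics/w1.png

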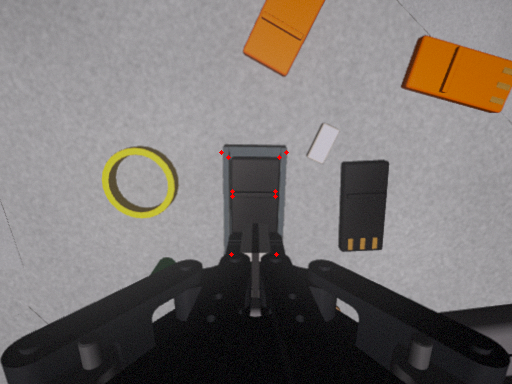

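The projected pack model (red dots) matches the image: the pack's rear edge is near row 157 and the rib near row 193. The pose estimate is good, so I descend and press.

```bash
python3 -m creep '[0.1,-0.2,-6,0,1,0.1,-0.2,-12,0,1,0.1,-0.2,-14.5,0,1,0.1,-0.2,-15.5,0,1,0.1,-0.2,-15.9,0,1,0.1,-0.2,-16.3,0,1,0.1,-0.2,-16.6,0,1,0.1,-0.2,-16.9,0,1,0.1,-0.2,-16.9,0,1]'
```

```text
time: 4.18
position: [0.5279, 0.0531, 0.0348]
orientation: [0.597, 3.081, 0.001]
ft_force: [-1.3, -0.4, 8.4]
gripper_width: 0.0001
grip_force: 3.8
```

```bash
python3 -m creep '[0,0,-0.3,0,1,0,0,-0.6,0,1,0,0,-0.6,0,1,0,0,-0.6,0,1]'
```

```text
time: 4.68
position: [0.528, 0.0531, 0.032]
orientation: [0.596, 3.08, 0.001]
ft_force: [-8.2, -0.7, 20.6]
gripper_width: -0.0001
grip_force: 10.6
```

```bash
python3 -m creep '[0,0,-0.2,0,1,0.46,-0.19,-0.25,0,1,0.93,-0.37,-0.25,0,1,1.39,-0.56,-0.25,0,1,1.85,-0.75,-0.25,0,1,2.32,-0.94,-0.25,0,1,2.78,-1.12,-0.25,0,1,2.78,-1.12,-0.25,0,1]'
```

```text
time: 5.68
position: [0.5458, 0.0468, 0.0316]
orientation: [-0.591, -3.064, -0.007]
ft_force: [-37.8, 10.9, 50.2]
gripper_width: 0.0
grip_force: 25.2
```

```bash
python3 -m creep '[0,0,0.2,0,1,0,0,0.4,0,1,0,0,0.4,0,1]'
python3 - <<'E'
from h import *
s=r.sense()
p=r.capture('wrist');q=r.capture('scene')
cv2.imwrite('pics/m1.png',np.hstack([cv2.resize(p['pixels'][110:290,170:350],(400,400)),cv2.resize(q['pixels'][165:265,220:320],(400,400),interpolation=2)]))
E
```

```text
time: 6.05
position: [0.5525, 0.0441, 0.032]
orientation: [-0.596, -3.081, -0.005]
ft_force: [-13.3, 5.2, 18.8]
gripper_width: -0.0001
grip_force: 10.9
```

View pics/m1.png

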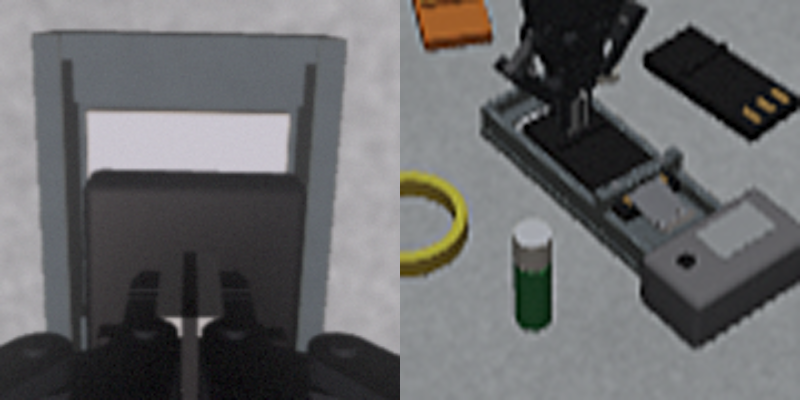

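The drag was friction. The left view shows the white pad behind the pack, and the right view shows the pack's nose under the bridge. I continue with a lighter press.

```bash
python3 -m creep '[0.37,-0.15,0,0,1,0.74,-0.3,0,0,1,1.11,-0.45,0,0,1,1.48,-0.6,0,0,1,1.85,-0.75,0,0,1,2.22,-0.9,0,0,1,2.22,-0.9,0,0,1]'
```

```text
time: 7.02
position: [0.5637, 0.0393, 0.032]
orientation: [-0.588, -3.054, -0.008]
ft_force: [-41.0, 13.9, 41.3]
gripper_width: -0.0003
grip_force: 27.8
```

```bash
python3 -m creep '[0.1,-0.04,0.1,0,1,0.2,-0.08,0.2,0,1,0.3,-0.12,0.25,0,1,0.3,-0.12,0.25,0,1]'
```

```text
time: 7.52
position: [0.5716, 0.036, 0.0321]
orientation: [-0.592, -3.066, -0.006]
ft_force: [-24.9, 9.0, 21.2]
gripper_width: -0.0006
grip_force: 17.5
```

```bash
python3 -m creep '[0.28,-0.11,0.03,0,1,0.56,-0.22,0.06,0,1,0.83,-0.34,0.09,0,1,1.11,-0.45,0.12,0,1,1.11,-0.45,0.12,0,1]'
```

```text
time: 8.15
position: [0.5842, 0.0305, 0.0327]
orientation: [-0.593, -3.069, -0.004]
ft_force: [-18.7, 7.1, 15.1]
gripper_width: -0.0004
grip_force: 14.7
```

```bash
python3 -m creep '[0.23,-0.09,-0.1,0,1,0.46,-0.19,-0.1,0,1,0.7,-0.28,-0.05,0,1,0.93,-0.37,-0.05,0,1,1.2,-0.48,-0.05,0,1,1.2,-0.48,-0.05,0,1]'
```

```text
time: 8.9
position: [0.5959, 0.0255, 0.0321]
orientation: [-0.593, -3.068, -0.004]
ft_force: [-19.8, 7.0, 14.6]
gripper_width: -0.0
grip_force: 14.6
```

```bash
python3 -m creep '[0.23,-0.09,0,0,1,0.46,-0.19,0,0,1,0.7,-0.28,0,0,1,0.93,-0.37,0,0,1,0.93,-0.37,0,0,1]'
python3 - <<'E'
from h import *
p=r.capture('wrist');q=r.capture('scene')
cv2.imwrite('pics/m2.png',np.hstack([cv2.resize(p['pixels'][110:290,170:350],(400,400)),cv2.resize(q['pixels'][165:265,220:320],(400,400),interpolation=2)]))
E
```

```text
time: 9.52
position: [0.5977, 0.0247, 0.032]
orientation: [-0.588, -3.05, -0.006]
ft_force: [-39.2, 12.1, 29.7]
gripper_width: -0.0003
grip_force: 23.5
```

View pics/m2.png

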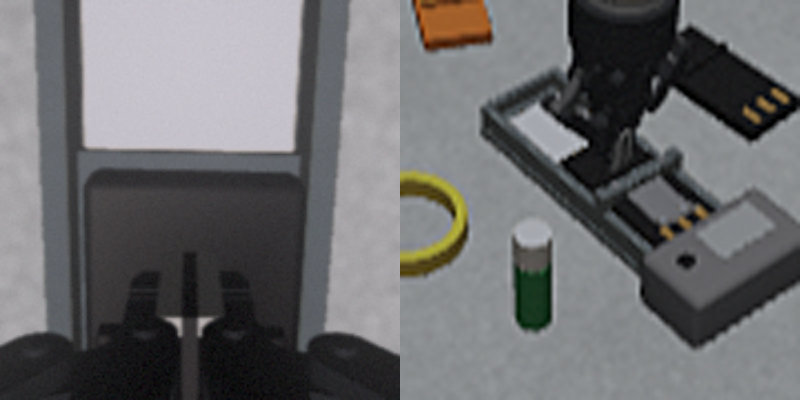

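The pack is home: there is floor between the pad and its rear edge, and it stopped with the force rising. I unload the push and lift away.

```bash
python3 -m creep '[-0.6,0.24,0.2,0,1,-0.8,0.32,0.6,0,1,-0.9,0.36,1.5,0,1,-0.9,0.36,4,0,1,-0.9,0.36,8,0,1,-5,2,13,0,1,-10,4,15,0,1,-15,6,15,0,1,-15,6,15,0,1,-15,6,15,0,1]'
python3 - <<'E'
from h import *
p=r.capture('wrist');q=r.capture('scene')
cv2.imwrite('pics/m3.png',np.hstack([cv2.resize(p['pixels'],(400,300)),cv2.resize(q['pixels'][165:265,220:320],(300,300),interpolation=2)]))
E
```

```text
time: 10.88
position: [0.4626, 0.0786, 0.182]
orientation: [0.597, 3.081, 0.001]
ft_force: [0.3, 0.3, -0.3]
gripper_width: 0.0003
grip_force: 0.0
```

View pics/m3.png

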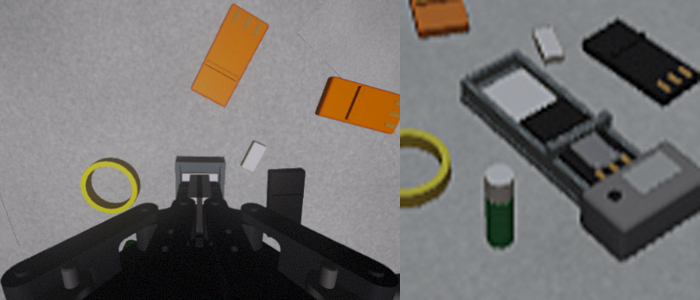

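Run:
```python
from h import *
out=[]
y=np.radians(-22);R=np.array([[np.cos(y),-np.sin(y)],[np.sin(y),np.cos(y)]])
for n,(a,b) in(('scene',(170,230)),('top',(120,220))):
    p=r.capture(n);im=cv2.resize(p['pixels'][a:a+80,b:b+80],(480,480),interpolation=2)
    def dot(x,c):
        for sy in(-1,1):
            u=(proj(p,np.r_[R@[x[0],sy*x[1]]+[560,40],x[2]]/1000)[0]-[b,a]+.5)*6
            cv2.circle(im,tuple(int(v) for v in u),3,c,-1)
    dot((14,28,32),(0,0,255));dot((-50,27,24),(0,255,0));dot((-50,27,16),(255,0,0));dot((52,24,38.7),(0,255,255))
    out.append(cv2.resize(im,(400,400)))
cv2.imwrite('pics/m4.png',np.hstack(out))
```

```text
(no output)
```

View pics/m4.png

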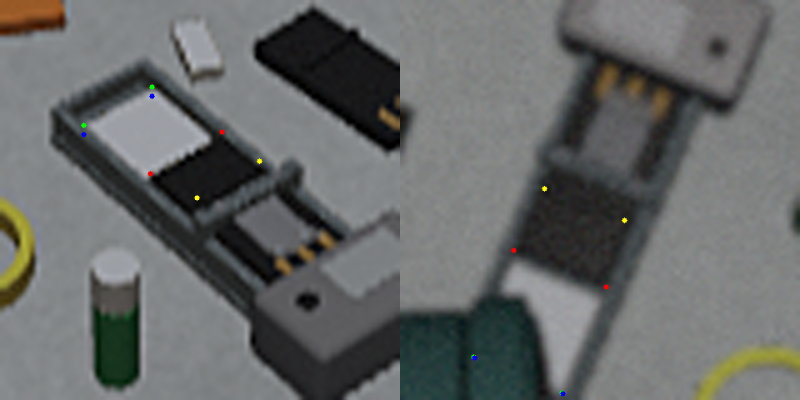

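The red dots, drawn at the home position, fall on the pack's rear edge. The pad's far corners match the raised (green) dots rather than the lowered (blue) ones. I hand the job in.

```bash
python3 -c "
from station import r
print(r.job_done())"
```

```text
the job is handed in; nothing more can be done
None
```

The pack is pushed home against the charger body and the fingers are clear; the last camera images show the pad sprung up behind it, and I have handed the job in (no verdict was returned).

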